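# Cock the glider launcher on its hair trigger and set the safety

### The arm

A 7-joint arm with a two-finger parallel gripper is mounted at the origin on the work surface. World frame = base frame: x ahead of the robot, y to its left, z up, the work surface at z = 0. Lengths are in m, angles in rad, forces in N, time in s.
With the tool pointing down it reaches from about 0.425 to 0.825 m from the base axis. Payload 3.6 kg.
Tool frame: the origin (TCP) lies at the centre of the arm's flange, where the gripper is bolted on; the fingertips stand 186 mm ahead of it and the grasp point (between the pads) lies 167 mm ahead of it (ctrl.finger_overhang is the distance from the TCP to the fingertips, in m); y points along the fingers, x is the direction in which the jaws open and shut, and the axes are right-handed (so a half turn about y gives the same grasp; the last joint's range is limited). The gripper opens to 93 mm and grips with 3 to 60 N. Pads are 15 mm wide; open, the fingers measure 128 mm over their backs; the gripper's body (75 mm by 188 mm) begins 65 mm behind the grasp point.
Start: joints at [-1.274, 0.615, -0.013, 1.423, 0.008, 1.103, -0.04], TCP at [0.207, 0.616, 0.405] pointing down, gripper open.
Joint ranges: [-3.12, 3.12], [-0.3, 2.06], [-1.34, 1.32], [0.26, 2.42], [-1.36, 4.5], [0.01, 1.98], [-2.84, 2.84]. Speed limits (rad/s): [2.79, 2.79, 3.14, 3.14, 3.14, 3.14, 3.14].

### API

Orientations are given as a unit quaternion [w, x, y, z].
In Python, from rig import ctrl gives the robot as it stands.
- The arm moves only by the tool apply_moves, never from a script. Its argument "plan" is a list of rows, each a list of 6 numbers: the shift along the tool's x, y, z in m, then the turn, a rotation vector about the tool's x, y, z in degrees. In form: [[tx, ty, tz, wx, wy, wz], ...]. A call has 1 to 8 rows; each row shifts and turns the pose as measured when the row begins, along the tool's axes as they then stand; what a row does not reach is not made up. A row lasts 1/10 s, in which the tool goes at most 50 mm and 8.59 degrees, less where a joint would pass 70% of its speed; a pose out of reach is approached as far as the arm can. A call with a gripper value outside its range is refused whole. "hand" is the opening in per cent of the stroke, from 0 (shut) to 100 (fully open), set as the call begins (left out, the last holds). The fingers move at their own pace and stop on an object; the grip force is fixed at half the most. Time passes only in rows, so rows that do not move let the fingers close. It gives the time, the measured TCP pose, the force and the opening at its end, in the units of the state.
- ctrl.get_state(): the state, without advancing time (a new reading comes with each control period).
- ctrl.snapshot(name): name is "scene" or "top"; returns a dict with "pixels" (420x560x3 uint8, blue, green, red), "intrinsics" (3x3 intrinsics, pixels), "R" (3x3) and "t" (3): a world point X has camera coordinates R X + t. Camera axes: x right, y down, z forward; pixel columns grow to the right and rows downward; lengths in m; the calibration is good to about 2 mm. A picture is of the moment at which its call begins. There is no depth.
- ctrl.sign_off(): hands the job in, once; it reports no verdict.
Trained networks look in a picture, given as the dict that the camera call returned (one of the last four; its "shot" number tells which), for a name from the list of things; names that differ only in an ending like _2 or _b are one class to them, and where a whole thing is asked for, a point or a joint stands for the part that bears it (a point fixed in the world has none). Each returns a list of dicts, best first, with "p" (0 to 1); they miss things now and then, are a little off and sometimes report something else, mostly with a low value. They report only what shows in the picture. A call takes as long as a camera call.
- ctrl.find_in(picture, target): "at" ([column, row] in pixels, amid what is visible of it).
- ctrl.mark_of(picture, target): "at" ([column, row] in pixels: a listed point, or the origin of a listed thing).
The state is a dict: "clock": time; "joint_pos": joint angles; "joint_vel": joint speeds; "joint_efforts": joint torques, N m; "tcp_pos": TCP position; "tcp_rot": TCP orientation; "force": force on the tool from outside, world axes, zero at the start; "moment": the same for the moment, N m; "width": opening from 0.0 (shut) to 1.0 (fully open).
Only numpy, scipy, OpenCV 4.12 (cv2) and the standard library are available. Lean on these libraries where they do the work, as an engineer would, in place of code of your own. Each camera call takes 0.05 s, during which the arm holds its last target. There are 200 camera calls.

### The job

Cock the spring launcher for the balsa glider: draw its shuttle back by the red T-handle with the hook lifted clear of the catch, lower the hook behind the catch's nose right down until it rests on the nose, and ease the spring's pull gently onto it before you let go. The catch is a hair trigger set by hand, so feel for it: never press it down, never ram it, and never let the shuttle run away from you. Then slide the green safety pin fully home, which puts its bolt across the rail in front of the cocked shuttle, and leave everything else on the bench where it is.

Things in the scene. Friction and masses are not known exactly. Their poses are not given: they have to be found in the camera images.
- launcher: fixed glider launcher. Plywood board 460 x 150 x 18 mm, x -210 to +250; origin under it on the bench. x points along the rail to the muzzle, y to the safety pin's side, z up. Aluminium rail 35 mm wide, top 40 mm above the bench, x -150 to +215. A shuttle 60 mm long rides on it (middle at x +120), pulled to +x by a spring: 3.4 N undrawn, 12.5 N at 122 mm, hard stop at 135 mm.
- hook: draw hook: steel bar 14 mm wide, 6 thick, on a free hinge across the shuttle. Origin on the hinge, 52 mm above the bench; x along the bar, which runs 136 mm to -x, underside 3 mm above the origin. Below it a tooth 7 mm deep, 6 thick, front face at x -100. 60 g. A leaning bar lowered well behind the nose meets it nearer the hinge, so feel its height again just behind the nose.
- t_handle (a point): centre of the red T-handle on the hook: round cross bar 10 mm thick, 66 long along the launcher's y, on a post 8 mm thick; 128 mm behind the hinge, 36 above it, so 80 mm above the bench at the start. 22 mm free below the cross bar to the steel bar. The spring pulls it to +x; standing above the hinge, it is dragged down by a third to a half of the pull while held back.
- draw (a joint): travel of the shuttle, m: 0 at rest forward, grows as it is drawn to -x, stop at 0.135. The grey catch saddle is clamped on the rail so that the tooth's front face meets the rear face of the steel nose at 0.098 to 0.122; its place is not in the readings: see it or feel for it. As the catch takes the load the pull on the hand fades within 2 to 3 mm; over 22 N on the nose is ramming.
- hook_lift (a joint): angle of the hook, rad, up positive, 0 level; -0.065 at the start (lowest). The hair trigger's nose (6 mm long, 16 wide) is set in height too: top 50 to 60 mm above the bench; the bar rests on it at -0.05 to 0.05 hooked, up to 0.07 drawn to the stop. The tooth clears any nose above 0.13. The nose bears 3.5 N (about 3 N at the T-handle), then dips; 2 mm down it is tripped. The red pad dips it too.
- bolt_pin (a point): top centre of the safety's green pin: upright, 12 mm thick, 26 mm free height, top 75 mm above the bench. It stands on the outer end of a steel bolt 10 mm wide (top 49 mm above the bench) that slides along the launcher's y, over the rail, in a grey guide on the board (20 mm long in x, y 34 to 42, top 55 mm). At safety 0 the pin is at launcher x +98, y +85 mm.
- safety (a joint): slide of the safety bolt, m: 0 fully out, grows as the pin goes to the launcher's -y; 0.027 is fully home against its stop. Starts at 0 to 0.003. Slides with about 1.5 N and stays where it is left. The undrawn shuttle is in its way; the cocked one is not.
- paint_yellow_jar: bystander: yellow paint jar 30 mm across, 44 high, origin under it; on the launcher's board, on the -y side of the rail
- paint_red_jar: bystander: red paint jar with black cap, 30 mm across, 44 high, origin under it
- paint_green_jar: bystander: green paint jar with green cap, 30 mm across, 44 high, origin under it
- screwdriver: bystander: orange screwdriver 160 mm long, 26 thick, lying beside the launcher on its -y side, origin under its middle, x along it
- paint_brush: bystander: thin blue brush 180 mm long, 9 thick, lying beside the launcher on its +y side, origin under its middle, x along it
- model_fighter: bystander: silver model aircraft (200 mm long, 240 span, 145 high with its stand) propped on a glass jar 72 mm across, origin under the jar
- balsa_glider: bystander: balsa glider 250 mm long, 260 span, 48 high, lying on its wing, origin under its middle
- mixing_bowl: bystander: cream bowl 110 mm across, 45 high, origin under it

How it is judged:
By the outcome, as a careful person would: the job done as asked, in the order asked, and still so for the second after the job is handed in, with the robot touching nothing.
It also fails if it takes over 72 s, if anything falls off the work surface, if the arm or the gripper's body presses on something with over 40 N, if the wrist force passes 120 N, or if a joint passes its speed limit or range.

## Working session

There is one attempt and no reset: what is moved stays moved. The work goes in short steps, Python scripts to look and compute and a tool call to move; the robot and the scene stay as the last step left them, time stands still between calls to the robot, and variables do not carry over. Pictures are saved under pics/ and viewed, about 8 in all and at most 12, crops included, and the job is handed in when it is done.

Besides the shell and the picture viewer there is one more tool, called in YAML: its name, and indented under it one key for each argument. apply_moves: Moves the arm, as the interface text tells. Its arguments: {"type":"object","properties":{"plan":{"type":"array","items":{"type":"array","items":{"type":"number"}}},"hand":{"type":"number"}},"required":["plan"]}

```bash
mkdir -p pics; ls; cat > h.py <<'E'
from rig import ctrl
import numpy as np, cv2
from scipy.spatial.transform import Rotation as Ro
def ray(p,uv):
    d=np.linalg.inv(p["intrinsics"])@np.array([uv[0],uv[1],1.]); R=np.array(p["R"]); 
    d=R.T@d; return -R.T@np.array(p["t"]), d/np.linalg.norm(d)
def tri(obs):
    A=np.zeros((3,3));b=np.zeros(3)
    for p,uv in obs:
        o,d=ray(p,uv); P=np.eye(3)-np.outer(d,d); A+=P; b+=P@o
    X=np.linalg.solve(A,b); 
    return X,[np.linalg.norm((np.eye(3)-np.outer(d,d))@(X-o)) for o,d in (ray(p,uv) for p,uv in obs)]
def atz(p,uv,z):
    o,d=ray(p,uv); return o+d*(z-o[2])/d[2]
def proj(p,X):
    c=np.array(p["R"])@X+np.array(p["t"]); u=np.array(p["intrinsics"])@c; return u[:2]/u[2]
E
python3 - <<'E'
from h import *
np.set_printoptions(precision=4,suppress=True)
P={n:ctrl.snapshot(n) for n in("scene","top")}
for n,p in P.items(): cv2.imwrite(f"pics/{n}0.png",p["pixels"])
cv2.imwrite("pics/both.png",np.vstack([P["scene"]["pixels"],P["top"]["pixels"]])[:, :]) 
for t in ["launcher","hook","t_handle","bolt_pin","paint_yellow_jar","screwdriver","paint_brush","model_fighter","balsa_glider","mixing_bowl","paint_red_jar","paint_green_jar"]:
    o=[]
    for n,p in P.items():
        m=ctrl.mark_of(p,t); 
        print(t,n,[(np.round(x["at"],1),round(x["p"],2)) for x in m[:2]])
        if m:o.append((p,m[0]["at"]))
    if len(o)==2: print("   ",*tri(o))
print(ctrl.get_state())
for p in P.values(): print(ray(p,(280,210)))
E
```

```text
pics
launcher scene [(array([281.2, 239.1]), 0.95)]
launcher top [(array([286.4, 206.2]), 0.82)]
    [ 0.5524  0.0023 -0.021 ] [np.float64(0.0058124450921380865), np.float64(0.005812445092138102)]
hook scene [(array([236.3, 237.1]), 0.77), (array([276.7, 287.1]), 0.46)]
hook top [(array([321.4, 210.1]), 0.79)]
    [ 0.5346 -0.1193  0.0403] [np.float64(0.004808959921314212), np.float64(0.004808959921314323)]
t_handle scene [(array([288.9, 218.3]), 0.86)]
t_handle top [(array([282.1, 199.9]), 0.65)]
    [0.5593 0.0185 0.0903] [np.float64(0.004800644730333745), np.float64(0.004800644730333756)]
bolt_pin scene [(array([244.2, 259.6]), 0.39), (array([107.3, 326.1]), 0.37)]
bolt_pin top [(array([324.8, 186.8]), 0.42)]
    [ 0.6139 -0.1255  0.0622] [np.float64(0.002564202001111381), np.float64(0.0025642020011112945)]
paint_yellow_jar scene [(array([243.8, 225.2]), 0.57)]
paint_yellow_jar top [(array([311.2, 221.7]), 0.52)]
    [ 0.4948 -0.0861  0.0187] [np.float64(0.005051403772888747), np.float64(0.0050514037728887845)]
screwdriver scene [(array([240.9, 204.9]), 0.72)]
screwdriver top [(ar
[... 1209 characters left out ...]
17837600478821), np.float64(0.29178376004788215)]
{'clock': 1.3, 'joint_pos': array([-1.2735,  0.6149, -0.0126,  1.4234,  0.0081,  1.1034, -0.0404]), 'joint_vel': array([ 0.0009, -0.    , -0.001 , -0.0002, -0.0024, -0.0001, -0.0005]), 'joint_efforts': array([ -0.0005, -45.8818,   0.2085, -16.6038,  -0.0613,   0.0132,
         0.    ]), 'tcp_pos': array([0.2068, 0.6162, 0.4047]), 'tcp_rot': array([-0.574 ,  0.5741,  0.4129, -0.4129]), 'force': array([-0.254 , -0.3959, -0.6216]), 'moment': array([-0.0118, -0.    , -0.0246]), 'width': 0.9972432357870611}
(array([ 1.0643, -0.2187,  0.9925]), array([-0.5014,  0.2056, -0.8404]))
(array([0.3731, 0.0104, 1.3783]), array([ 0.1182,  0.0145, -0.9929]))
```

```bash
python3 - <<'E'
import cv2,numpy as np
a=cv2.imread("pics/scene0.png")[180:320,190:390]; b=cv2.imread("pics/top0.png")[140:260,240:380]
cv2.imwrite("pics/cs.png",cv2.resize(a,None,fx=4,fy=4,interpolation=cv2.INTER_CUBIC))
cv2.imwrite("pics/ct.png",cv2.resize(b,None,fx=5,fy=5,interpolation=cv2.INTER_CUBIC))
E
```

```text
(no output)
```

View pics/cs.png

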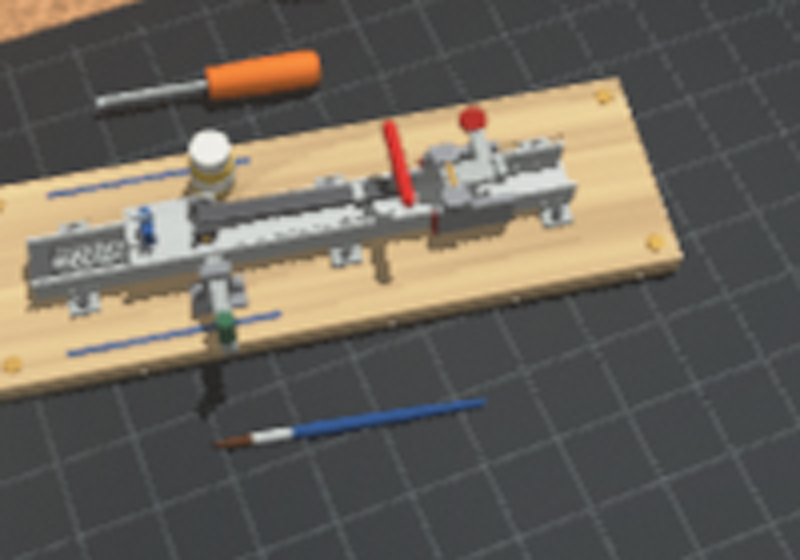

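View pics/ct.png

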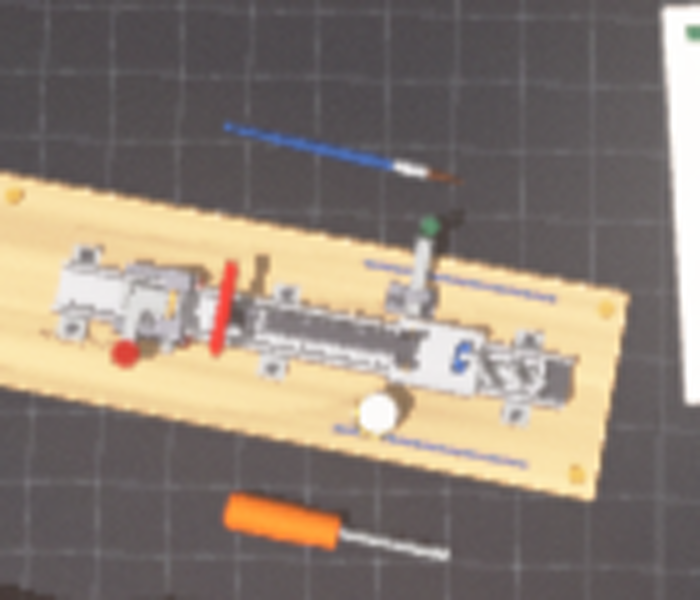

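```bash
python3 - <<'E'
from h import *
np.set_printoptions(precision=4,suppress=True)
s=ctrl.snapshot("scene");t=ctrl.snapshot("top")
S=lambda u,v:(s,(190+u/4-.4,180+v/4-.4)); T=lambda u,v:(t,(240+u/5-.4,140+v/5-.4))
A={"Tc":(S(398,163),T(224,308)),"Tend1":(S(390,124),T(217,350)),"Tend2":(S(408,202),T(232,265)),"pin":(S(226,316),T(430,225)),"pad":(S(473,119),T(125,354)),"yellowscrew-":(S(603,96),T(14,195) if 0 else T(14,195))}
for k,v in A.items(): print(k,*tri(v))
print("board +x corners",atz(*T(628,293),.018),atz(*T(594,498),.018))
print("board -x corners",atz(*S(617,80),.018),atz(*S(682,260),.018))
print("rail end -x top view",atz(*T(60,285),.04))
print("saddle red edge(front)",atz(*S(433,228),.03), "nose yellow",atz(*T(173,300),.055),atz(*S(452,183),.055))
q=ctrl.get_state()['tcp_rot'];print(Ro.from_quat(q,scalar_first=True).as_matrix())
E
```

```text
Tc [0.5581 0.015  0.0799] [np.float64(0.0002602552444960867), np.float64(0.00026025524449607544)]
Tend1 [0.5293 0.0199 0.082 ] [np.float64(0.00078438333176728), np.float64(0.000784383331767234)]
Tend2 [0.5876 0.01   0.0803] [np.float64(0.0005499334981989201), np.float64(0.0005499334981990271)]
pin [ 0.6196 -0.1242  0.0772] [np.float64(4.046560495976492e-05), np.float64(4.046560495975047e-05)]
pad [0.5282 0.083  0.0511] [np.float64(0.0001441336088480666), np.float64(0.0001441336088481508)]
yellowscrew- [0.6102 0.1389 0.1654] [np.float64(0.013125243266139168), np.float64(0.013125243266139156)]
board +x corners [ 0.5853 -0.2718  0.018 ] [ 0.4389 -0.2484  0.018 ]
board -x corners [0.5164 0.2028 0.018 ] [0.6629 0.1784 0.018 ]
rail end -x top view [0.5771 0.1309 0.04  ]
saddle red edge(front) [0.5857 0.0299 0.03  ] nose yellow [0.5664 0.0508 0.055 ] [0.5714 0.0484 0.055 ]
[[ 0.3181 -0.0001 -0.9481]
 [ 0.9481 -0.      0.3181]
 [-0.     -1.      0.0001]]
```

```bash
cat >> h.py <<'E'
np.set_printoptions(precision=4,suppress=True)
YAW=np.deg2rad(-99.7); O=np.array([0.5543,-0.0151,0])
RL=Ro.from_euler('z',YAW).as_matrix()      # launcher axes in world
def goalR(tilt_deg): # tool x=-ex, y=down, z=-ey, tilted about +ey
    return RL@Ro.from_euler('y',tilt_deg,degrees=True).as_matrix()@np.array([[-1,0,0],[0,0,-1],[0,-1,0]]).T
def rep(gx=None,tilt=3,off=.167):
    s=ctrl.get_state(); R=Ro.from_quat(s['tcp_rot'],scalar_first=True).as_matrix(); p=s['tcp_pos']
    g=RL.T@(p+R[:,1]*off-O)
    print("t",round(s['clock'],2),"graspL mm",np.round(g*1e3,2),"F_L",np.round(RL.T@s['force'],2),"w",round(s['width'],3),"dR deg",np.round(np.rad2deg(Ro.from_matrix(R.T@goalR(tilt)).as_rotvec()),2))
    if gx is not None:
        d=O+RL@np.array(gx)-goalR(tilt)[:,1]*off-p
        print("shift in goal tool axes mm",np.round(goalR(tilt).T@d*1e3,1)," in present axes",np.round(R.T@d*1e3,1))
E
python3 - <<'E'
from h import *
print(RL.T@(np.array([.5581,.015,.08])-O),RL.T@(np.array([.6196,-.1242,.0772])-O))
print(goalR(3))
rep([-.0303,-.0014,.17])
E
```

```text
[-0.0303 -0.0013  0.08  ] [0.0965 0.0827 0.0772]
[[ 0.1683  0.0088 -0.9857]
 [ 0.9844  0.0516  0.1685]
 [ 0.0523 -0.9986  0.    ]]
t 1.4 graspL mm [-563.73 -448.92  237.75] F_L [0.52 0.13 0.76] w 0.999 dR deg [ 0.23 -8.85 -3.  ]
shift in goal tool axes mm [-545.    39.5 -447.5]  in present axes [-466.9   68.  -525.6]
```

apply_moves:
  plan:
    - [0, 0, 0, 0.1, -4.4, -1.5]
    - [0, 0, 0, 0.1, -4.4, -1.5]
    - [-0.036, 0.0026, -0.03, 0, 0, 0]
    - [-0.036, 0.0026, -0.03, 0, 0, 0]
    - [-0.036, 0.0026, -0.03, 0, 0, 0]
    - [-0.036, 0.0026, -0.03, 0, 0, 0]
    - [-0.036, 0.0026, -0.03, 0, 0, 0]
    - [-0.036, 0.0026, -0.03, 0, 0, 0]
  hand: 50

```text
clock: 2.2
tcp_pos: [0.3489, 0.3749, 0.3756]
tcp_rot: [0.55, -0.52, -0.479, 0.445]
force: [0.4, 0.6, 0.1]
width: 0.498
```

apply_moves:
  plan:
    - [-0.036, 0.0026, -0.03, 0, 0, 0]
    - [-0.036, 0.0026, -0.03, 0, 0, 0]
    - [-0.036, 0.0026, -0.03, 0, 0, 0]
    - [-0.036, 0.0026, -0.03, 0, 0, 0]
    - [-0.036, 0.0026, -0.03, 0, 0, 0]
    - [-0.036, 0.0026, -0.03, 0, 0, 0]
    - [-0.036, 0.0026, -0.03, 0, 0, 0]
    - [-0.036, 0.0026, -0.03, 0, 0, 0]

```text
clock: 3.0
tcp_pos: [0.5518, 0.0432, 0.3376]
tcp_rot: [0.549, -0.52, -0.482, 0.442]
force: [0.9, 0.3, 0.1]
width: 0.502
```

```bash
python3 - <<'E'
from h import *
rep([-.0303,-.0014,.13])
E
```

```text
t 3.0 graspL mm [-68.68 -11.55 171.01] F_L [-0.42  0.8   0.11] w 0.502 dR deg [0.27 1.37 0.98]
shift in goal tool axes mm [-37.6  38.9 -10.9]  in present axes [-38.5  38.3  -9.8]
```

apply_moves:
  plan:
    - [-0.019, 0.01, -0.005, 0.3, 1.4, 1.0]
    - [-0.019, 0.028, -0.006, 0, 0, 0]
    - [0, 0, 0, 0, 0, 0]
    - [0, 0, 0, 0, 0, 0]

```text
clock: 3.4
tcp_pos: [0.56, -0.0031, 0.2964]
tcp_rot: [0.554, -0.534, -0.465, 0.438]
force: [1.0, 0.3, 0.2]
width: 0.497
```

```bash
python3 - <<'E'
from h import *
rep([-.0303,-.0014,.09])
o=[]
for n in("scene","top"):
    p=ctrl.snapshot(n); a=p["pixels"]; a=a[160:300,200:360] if n=="scene" else a[140:260,240:380]
    o.append(cv2.resize(a,(480,420),interpolation=cv2.INTER_CUBIC)[:, :400])
cv2.imwrite("pics/a1.png",np.hstack(o))
rep()
E
```

```text
t 3.4 graspL mm [-20.77   4.24 129.64] F_L [-0.48  0.91  0.16] w 0.497 dR deg [ 0.23 -0.92 -0.25]
shift in goal tool axes mm [ 6.7 40.1  5. ]  in present axes [ 6.8 40.   5.2]
t 3.5 graspL mm [-21.12   4.   129.97] F_L [-0.83  0.02  0.6 ] w 0.502 dR deg [ 0.25 -0.83 -0.27]
```

View pics/a1.png

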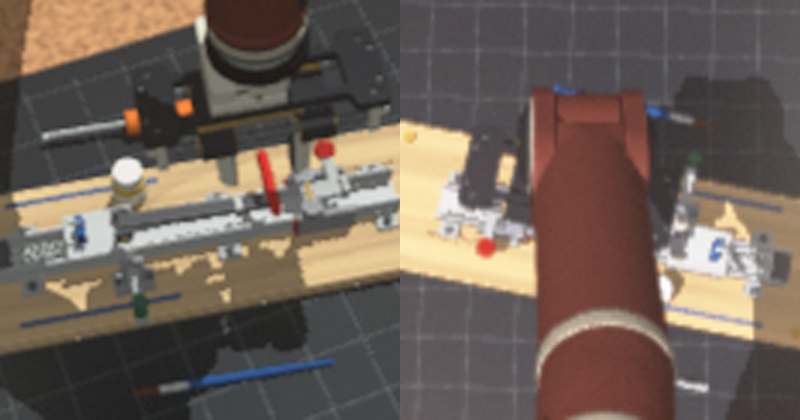

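apply_moves:
  plan:
    - [0.005, 0.02, 0.0025, 0.1, -0.5, -0.1]
    - [0.003, 0.014, 0.002, 0, -0.2, -0.1]
    - [0, 0.004, 0, 0, 0, 0]
    - [0, 0, 0, 0, 0, 0]
    - [0, 0, 0, 0, 0, 0]

```text
clock: 4.0
tcp_pos: [0.558, 0.0163, 0.2647]
tcp_rot: [0.548, -0.528, -0.477, 0.44]
force: [0.3, 0.6, 0.3]
width: 0.498
```

```bash
python3 - <<'E'
from h import *
rep([-.0303,-.0014,.09])
E
```

```text
t 4.0 graspL mm [-41.15   0.32  97.97] F_L [-0.64  0.19  0.29] w 0.498 dR deg [0.67 0.59 0.3 ]
shift in goal tool axes mm [-10.4   7.4  -0.2]  in present axes [-10.4   7.3  -0. ]
```

apply_moves:
  plan:
    - [-0.005, 0.003, 0, 0.3, 0.3, 0.1]
    - [0, 0, 0, 0, 0, 0]
    - [0, 0, 0, 0, 0, 0]

```text
clock: 4.3
tcp_pos: [0.5578, 0.0112, 0.2631]
tcp_rot: [0.549, -0.529, -0.474, 0.44]
force: [-0.0, 0.8, -0.0]
width: 0.501
```

```bash
python3 - <<'E'
from h import *
rep([-.0303,-.0014,.09])
E
```

```text
t 4.3 graspL mm [-35.89   0.64  96.41] F_L [-0.74 -0.13 -0.02] w 0.501 dR deg [0.55 0.28 0.22]
shift in goal tool axes mm [-5.3  6.1  0.4]  in present axes [-5.3  6.1  0.5]
```

apply_moves:
  plan:
    - [-0.003, 0.004, 0, 0.3, 0.2, 0.2]
    - [-0.002, 0.003, 0.0005, 0.1, 0, 0]
    - [0, 0.001, 0, 0, 0, 0]
    - [0, 0, 0, 0, 0, 0]

```text
clock: 4.7
tcp_pos: [0.5566, 0.0055, 0.2543]
tcp_rot: [0.552, -0.529, -0.47, 0.441]
force: [-0.3, 0.3, 0.5]
width: 0.499
```

```bash
python3 - <<'E'
from h import *
rep([-.0303,-.0014,.09])
E
```

```text
t 4.7 graspL mm [-29.34  -0.85  87.49] F_L [-0.27 -0.33  0.49] w 0.499 dR deg [ 0.13 -0.03 -0.02]
shift in goal tool axes mm [ 1.  -2.5  0.2]  in present axes [ 1.  -2.5  0.2]
```

apply_moves:
  plan:
    - [0.001, -0.0025, 0, 0, 0, 0]
    - [0, 0, 0, 0, 0, 0]
    - [0, 0, 0, 0, 0, 0]
    - [0, 0, 0, 0, 0, 0]
    - [0, 0, 0, 0, 0, 0]
    - [0, 0, 0, 0, 0, 0]
  hand: 0

```text
clock: 5.3
tcp_pos: [0.5566, 0.0051, 0.2569]
tcp_rot: [0.551, -0.53, -0.469, 0.442]
force: [-0.5, -1.6, -0.7]
width: 0.099
```

```bash
python3 - <<'E'
from h import *
rep();rep()
E
```

```text
t 5.3 graspL mm [-28.55  -0.77  90.15] F_L [ 1.65 -0.22 -0.69] w 0.099 dR deg [ 0.12 -0.05 -0.17]
t 5.3 graspL mm [-28.55  -0.77  90.15] F_L [ 1.65 -0.22 -0.69] w 0.099 dR deg [ 0.12 -0.05 -0.17]
```

apply_moves:
  plan:
    - [-0.0012, -0.0046, 0, 0, 0, -0.2]
    - [-0.0014, -0.0046, 0, 0, 0, -0.2]
    - [-0.0015, -0.0046, 0, 0, 0, -0.2]
    - [-0.0015, -0.0046, 0, 0, 0, -0.2]
    - [-0.0015, -0.0046, 0, 0, 0, -0.2]
    - [0, 0, 0, 0, 0, 0]

```text
clock: 5.9
tcp_pos: [0.5548, -0.0053, 0.2808]
tcp_rot: [0.556, -0.526, -0.473, 0.436]
force: [0.0, -1.4, -1.5]
width: 0.095
```

```bash
cat >> h.py <<'E'
from scipy.optimize import brentq
X0=None
def hook(below=.0105,xh0=.1011):
    s=ctrl.get_state(); R=Ro.from_quat(s['tcp_rot'],scalar_first=True).as_matrix()
    T=RL.T@(s['tcp_pos']+R[:,1]*(.167+below)-O)
    f=lambda th:.052+.128*np.sin(th)+.036*np.cos(th)-T[2]
    th=brentq(f,-.3,.5); xh=T[0]+.128*np.cos(th)-.036*np.sin(th)
    F=RL.T@s['force']
    print("t",round(s['clock'],2),"T",np.round(T*1e3,2),"th",round(th,4),"draw mm",round((xh0-xh)*1e3,2),"F",np.round(F,2),"w",round(s['width'],3),"dR4",np.round(np.rad2deg(Ro.from_matrix(R.T@goalR(4)).as_rotvec()),2))
E
python3 - <<'E'
from h import *
hook()
E
```

```text
t 5.9 T [-21.71  -0.86 103.75] th 0.1256 draw mm 0.32 F [ 1.42  0.26 -1.53] w 0.095 dR4 [ 0.11 -0.18 -0.15]
```

apply_moves:
  plan:
    - [-0.0007, -0.0042, 0, 0, 0, 0]
    - [0.003, -0.0005, 0, 0, 0, 0]
    - [0.005, 0.0002, 0, 0, 0, 0]
    - [0.006, 0.0002, 0, 0, 0, 0]
    - [0.006, 0.0002, 0, 0, 0, 0]
    - [0.006, 0.0002, 0, 0, 0, 0]
    - [0.003, 0, 0, 0, 0, 0]
    - [0, 0, 0, 0, 0, 0]

```text
clock: 6.7
tcp_pos: [0.5592, 0.0195, 0.2846]
tcp_rot: [0.555, -0.529, -0.469, 0.439]
force: [0.9, -5.1, -4.5]
width: 0.096
```

```bash
python3 - <<'E'
from h import *
hook()
E
```

```text
t 6.7 T [-44.87  -1.1  107.36] th 0.1552 draw mm 25.08 F [ 4.89  1.73 -4.5 ] w 0.096 dR4 [-0.04 -0.33 -0.78]
```

apply_moves:
  plan:
    - [0.004, 0.0003, 0, 0, -0.1, -0.2]
    - [0.006, 0.0003, 0, 0, -0.1, -0.2]
    - [0.007, 0.0003, 0, 0, -0.1, -0.2]
    - [0.007, 0.0003, 0, 0, 0, -0.2]
    - [0.007, 0.0003, 0, 0, 0, -0.2]
    - [0.007, 0.0003, 0, 0, 0, 0]
    - [0.005, 0.0002, 0, 0, 0, 0]
    - [0, 0, 0, 0, 0, 0]

```text
clock: 7.5
tcp_pos: [0.5658, 0.0529, 0.2807]
tcp_rot: [0.554, -0.529, -0.465, 0.443]
force: [0.2, -8.1, -3.7]
width: 0.1
```

```bash
python3 - <<'E'
from h import *
hook()
E
```

```text
t 7.5 T [-77.34  -1.27 103.38] th 0.1225 draw mm 55.8 F [ 7.92  1.57 -3.72] w 0.1 dR4 [-0.36 -0.37 -1.31]
```

apply_moves:
  plan:
    - [0.004, -0.0022, 0, 0.1, -0.1, -0.5]
    - [0.005, -0.0018, 0, 0.1, -0.1, -0.5]
    - [0.005, -0.0012, 0, 0.1, -0.1, -0.5]
    - [0.005, -0.001, 0, 0, 0, -0.3]
    - [0.004, -0.0006, 0, 0, 0, -0.2]
    - [0.001, -0.0004, 0, 0, 0, -0.1]

```text
clock: 8.1
tcp_pos: [0.5692, 0.0625, 0.284]
tcp_rot: [0.559, -0.526, -0.464, 0.443]
force: [0.2, -9.4, -5.7]
width: 0.095
```

```bash
python3 - <<'E'
from h import *
hook()
E
```

```text
t 8.1 T [-88.46  -1.31 106.74] th 0.1502 draw mm 68.39 F [ 9.25  1.74 -5.71] w 0.095 dR4 [-0.93 -0.59 -0.96]
```

apply_moves:
  plan:
    - [0.006, -0.0006, 0, -0.2, -0.2, -0.5]
    - [0.007, -0.0006, 0, -0.2, -0.2, -0.5]
    - [0.007, -0.0006, 0, -0.2, -0.1, -0.5]
    - [0.007, -0.0006, 0, -0.2, -0.1, -0.5]
    - [0.006, -0.0006, 0, -0.1, -0.1, -0.4]
    - [0.004, -0.0006, 0, -0.1, -0.1, -0.4]

```text
clock: 8.7
tcp_pos: [0.5718, 0.0804, 0.2819]
tcp_rot: [0.56, -0.524, -0.466, 0.441]
force: [0.7, -9.9, -4.1]
width: 0.095
```

```bash
python3 - <<'E'
from h import *
hook()
E
```

```text
t 8.7 T [-107.74   -1.4   104.69] th 0.1333 draw mm 86.76 F [ 9.67  2.41 -4.14] w 0.095 dR4 [-0.84 -0.5  -0.57]
```

apply_moves:
  plan:
    - [0.004, -0.0025, 0, -0.3, -0.2, -0.5]
    - [0.005, -0.0022, 0, -0.3, -0.2, -0.5]
    - [0.006, -0.0015, 0, -0.2, -0.1, -0.5]
    - [0.007, -0.001, 0, -0.2, -0.1, -0.5]
    - [0.007, -0.001, 0, -0.1, -0.1, -0.4]
    - [0.006, -0.001, 0, -0.1, -0.1, -0.4]
    - [0.004, -0.0008, 0, -0.1, -0.1, -0.3]

```text
clock: 9.4
tcp_pos: [0.5736, 0.092, 0.283]
tcp_rot: [0.559, -0.526, -0.465, 0.441]
force: [0.7, -10.4, -6.5]
width: 0.096
```

```bash
python3 - <<'E'
from h import *
hook()
E
```

```text
t 9.4 T [-118.59   -1.42  105.84] th 0.1427 draw mm 98.11 F [10.12  2.49 -6.49] w 0.096 dR4 [-0.78 -0.63 -0.83]
```

apply_moves:
  plan:
    - [0.006, -0.0018, 0, -0.2, -0.2, -0.6]
    - [0.007, -0.0016, 0, -0.2, -0.2, -0.6]
    - [0.007, -0.0012, 0, -0.2, -0.1, -0.5]
    - [0.007, -0.001, 0, -0.2, -0.1, -0.5]
    - [0.007, -0.001, 0, -0.1, -0.1, -0.5]
    - [0.005, -0.0008, 0, -0.1, -0.1, -0.4]

```text
clock: 10.0
tcp_pos: [0.5761, 0.1037, 0.2818]
tcp_rot: [0.56, -0.527, -0.462, 0.442]
force: [-0.2, -11.5, -6.1]
width: 0.097
```

```bash
python3 - <<'E'
from h import *
hook()
E
```

```text
t 10.0 T [-129.9    -1.52  104.54] th 0.1321 draw mm 108.86 F [11.41  1.74 -6.05] w 0.097 dR4 [-0.95 -0.83 -1.07]
```

apply_moves:
  plan:
    - [0.006, -0.003, 0, -0.2, -0.3, -0.6]
    - [0.007, -0.0028, 0, -0.2, -0.2, -0.6]
    - [0.008, -0.002, 0, -0.2, -0.2, -0.6]
    - [0.008, -0.0016, 0, -0.2, -0.1, -0.6]
    - [0.008, -0.0014, 0, -0.1, -0.1, -0.5]
    - [0.007, -0.0012, 0, -0.1, -0.1, -0.5]

```text
clock: 10.6
tcp_pos: [0.5792, 0.1162, 0.2831]
tcp_rot: [0.56, -0.528, -0.458, 0.445]
force: [0.3, -13.0, -6.5]
width: 0.096
```

```bash
python3 - <<'E'
from h import *
hook()
E
```

```text
t 10.6 T [-141.43   -1.59  105.86] th 0.1429 draw mm 120.96 F [12.78  2.44 -6.54] w 0.096 dR4 [-1.29 -0.97 -1.5 ]
```

apply_moves:
  plan:
    - [0.007, -0.0016, 0, -0.3, -0.3, -0.7]
    - [0.008, -0.0014, 0, -0.3, -0.2, -0.7]
    - [0.007, -0.0014, 0, -0.2, -0.2, -0.6]
    - [0.006, -0.0012, 0, -0.2, -0.2, -0.6]

```text
clock: 11.0
tcp_pos: [0.5805, 0.1221, 0.2806]
tcp_rot: [0.559, -0.528, -0.458, 0.447]
force: [-0.1, -12.1, -6.9]
width: 0.098
```

```bash
python3 - <<'E'
from h import *
hook()
p=ctrl.snapshot("scene"); cv2.imwrite("pics/s2full.png",p["pixels"])
a=p["pixels"][175:265,240:360]
cv2.imwrite("pics/s2.png",cv2.resize(a,(800,600),interpolation=cv2.INTER_CUBIC))
hook()
E
```

```text
t 11.0 T [-146.88   -1.52  103.32] th 0.1221 draw mm 125.32 F [11.92  1.96 -6.87] w 0.098 dR4 [-1.35 -0.83 -1.69]
t 11.05 T [-146.98   -1.57  103.22] th 0.1213 draw mm 125.37 F [12.59  2.94 -7.25] w 0.096 dR4 [-1.36 -0.82 -1.69]
```

View pics/s2.png

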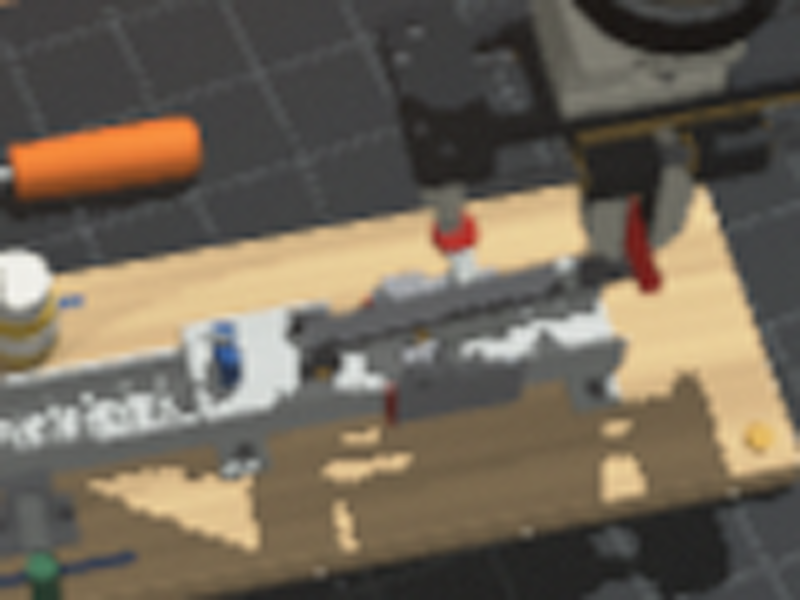

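```bash
cat >> h.py <<'E'
def feel(n=3,below=.0105,xh0=.1011):
    L=[]
    for i in range(n):
        if i: ctrl.snapshot("top")
        s=ctrl.get_state(); R=Ro.from_quat(s['tcp_rot'],scalar_first=True).as_matrix()
        T=RL.T@(s['tcp_pos']+R[:,1]*(.167+below)-O)
        th=brentq(lambda th:.052+.128*np.sin(th)+.036*np.cos(th)-T[2],-.3,.5); xh=T[0]+.128*np.cos(th)-.036*np.sin(th)
        F=RL.T@s['force']; r=-F[2]-F[0]*np.tan(th+.274)-.33
        L.append([*(T*1e3),th,(xh0-xh)*1e3,*F,r])
    m=np.mean(L,0); d=Ro.from_matrix(R.T@goalR(2.5)).as_rotvec(degrees=True)
    print("t",round(s['clock'],2),"T",np.round(m[:3],2),"th",round(m[3],4),"draw",round(m[4],2),"F",np.round(m[5:8],2),"res",round(m[8],2),"w",round(s['width'],3),"dR2.5",np.round(d,2))
E
```

apply_moves:
  plan:
    - [0.0065, -0.0008, 0, -0.3, -0.25, -0.5]
    - [0.0065, -0.0008, 0, -0.3, -0.25, -0.5]
    - [0.0065, -0.0008, 0, -0.3, -0.25, -0.5]

```text
clock: 11.35
tcp_pos: [0.5809, 0.1252, 0.2772]
tcp_rot: [0.556, -0.53, -0.456, 0.45]
force: [-0.3, -13.2, -5.8]
width: 0.096
```

```bash
python3 -c "
from h import *
feel()"
```

```text
t 11.45 T [-148.28   -1.49   99.73] th 0.093 draw 125.27 F [12.76  1.87 -5.67] res 0.44 w 0.099 dR2.5 [-1.3  -0.62 -0.78]
```

apply_moves:
  plan:
    - [0.007, -0.0012, 0, -0.3, -0.25, -0.6]
    - [0.007, -0.0012, 0, -0.3, -0.25, -0.6]

```text
clock: 11.65
tcp_pos: [0.5813, 0.1278, 0.2757]
tcp_rot: [0.554, -0.53, -0.455, 0.452]
force: [-0.6, -12.9, -5.3]
width: 0.095
```

```bash
python3 -c "
from h import *
feel()"
```

```text
t 11.75 T [-150.21   -1.49   98.3 ] th 0.0815 draw 126.66 F [13.09  1.43 -5.37] res 0.18 w 0.095 dR2.5 [-1.28 -0.51 -1.01]
```

apply_moves:
  plan:
    - [0.0062, -0.0012, 0, -0.3, -0.25, -0.6]
    - [0.0062, -0.0012, 0, -0.3, -0.25, -0.6]

```text
clock: 11.95
tcp_pos: [0.5814, 0.1292, 0.2744]
tcp_rot: [0.553, -0.531, -0.455, 0.453]
force: [-1.0, -12.7, -5.5]
width: 0.099
```

```bash
python3 -c "
from h import *
feel()"
```

```text
t 12.05 T [-150.79   -1.5    96.98] th 0.0709 draw 126.76 F [12.63  1.23 -5.14] res 0.27 w 0.097 dR2.5 [-1.26 -0.41 -1.23]
```

apply_moves:
  plan:
    - [0.006, -0.0013, 0, -0.3, -0.25, -0.7]
    - [0.006, -0.0013, 0, -0.3, -0.25, -0.7]

```text
clock: 12.25
tcp_pos: [0.5814, 0.1298, 0.2734]
tcp_rot: [0.552, -0.531, -0.455, 0.454]
force: [-1.3, -12.4, -4.3]
width: 0.095
```

```bash
python3 -c "
from h import *
feel()"
```

```text
t 12.35 T [-151.21   -1.51   95.94] th 0.0626 draw 126.81 F [12.76  1.03 -4.96] res 0.17 w 0.099 dR2.5 [-1.24 -0.32 -1.28]
```

apply_moves:
  plan:
    - [0.006, -0.0013, 0, -0.3, -0.25, -0.7]
    - [0.006, -0.0013, 0, -0.3, -0.25, -0.7]

```text
clock: 12.55
tcp_pos: [0.5815, 0.1303, 0.2725]
tcp_rot: [0.552, -0.531, -0.456, 0.454]
force: [-1.1, -13.6, -4.1]
width: 0.095
```

```bash
python3 -c "
from h import *
feel()"
```

```text
t 12.65 T [-151.55   -1.5    95.  ] th 0.0552 draw 126.83 F [13.07  1.35 -4.7 ] res -0.1 w 0.095 dR2.5 [-1.21 -0.24 -1.32]
```

apply_moves:
  plan:
    - [0.006, -0.0012, 0, -0.3, -0.25, -0.7]
    - [0.006, -0.0012, 0, -0.3, -0.25, -0.7]

```text
clock: 12.85
tcp_pos: [0.5814, 0.1307, 0.2714]
tcp_rot: [0.551, -0.531, -0.456, 0.455]
force: [-0.9, -12.9, -4.2]
width: 0.095
```

```bash
python3 -c "
from h import *
feel()"
```

```text
t 12.95 T [-151.9    -1.52   93.98] th 0.0471 draw 126.84 F [13.17  1.09 -4.25] res -0.46 w 0.1 dR2.5 [-1.19 -0.17 -1.36]
```

apply_moves:
  plan:
    - [0.006, -0.0012, 0, -0.3, -0.25, -0.7]
    - [0.006, -0.0012, 0, -0.3, -0.25, -0.7]

```text
clock: 13.15
tcp_pos: [0.5815, 0.1312, 0.2705]
tcp_rot: [0.551, -0.531, -0.456, 0.455]
force: [-1.2, -13.3, -3.9]
width: 0.097
```

```bash
python3 -c "
from h import *
feel()"
```

```text
t 13.25 T [-152.19   -1.51   93.08] th 0.0399 draw 126.83 F [12.96  1.03 -4.19] res -0.35 w 0.096 dR2.5 [-1.17 -0.1  -1.4 ]
```

apply_moves:
  plan:
    - [0.006, -0.0012, 0, -0.3, -0.25, -0.7]
    - [0.006, -0.0012, 0, -0.3, -0.25, -0.7]

```text
clock: 13.45
tcp_pos: [0.5814, 0.1316, 0.2697]
tcp_rot: [0.55, -0.531, -0.456, 0.455]
force: [-1.0, -11.6, -4.2]
width: 0.095
```

```bash
python3 -c "
from h import *
feel()"
```

```text
t 13.55 T [-152.48   -1.51   92.28] th 0.0336 draw 126.87 F [12.52  1.37 -3.42] res -0.89 w 0.096 dR2.5 [-1.14 -0.02 -1.45]
```

apply_moves:
  plan:
    - [0.006, -0.0013, 0, -0.3, -0.2, -0.7]
    - [0.006, -0.0013, 0, -0.3, -0.2, -0.7]

```text
clock: 13.75
tcp_pos: [0.5814, 0.132, 0.2692]
tcp_rot: [0.55, -0.531, -0.456, 0.455]
force: [-1.1, -13.4, -3.6]
width: 0.095
```

```bash
python3 -c "
from h import *
feel(6)"
```

```text
t 14.0 T [-152.74   -1.52   91.74] th 0.0293 draw 126.95 F [13.28  0.9  -3.83] res -0.66 w 0.096 dR2.5 [-1.12 -0.05 -1.49]
```

apply_moves:
  plan:
    - [0.006, -0.0012, 0, -0.3, -0.2, -0.7]
    - [0.006, -0.0012, 0, -0.3, -0.2, -0.7]

```text
clock: 14.2
tcp_pos: [0.5814, 0.1324, 0.2686]
tcp_rot: [0.55, -0.532, -0.456, 0.455]
force: [-1.2, -14.1, -2.7]
width: 0.095
```

```bash
python3 -c "
from h import *
feel(5)"
```

```text
t 14.4 T [-152.93   -1.48   91.19] th 0.025 draw 126.97 F [13.6   1.18 -2.89] res -1.63 w 0.094 dR2.5 [-1.09 -0.08 -1.55]
```

apply_moves:
  plan:
    - [0.006, -0.0012, 0, -0.3, -0.2, -0.7]
    - [0.006, -0.0012, 0, -0.3, -0.2, -0.7]

```text
clock: 14.6
tcp_pos: [0.5814, 0.1327, 0.2685]
tcp_rot: [0.549, -0.532, -0.455, 0.455]
force: [-1.3, -12.7, -1.2]
width: 0.096
```

```bash
python3 -c "
from h import *
feel(5)"
```

```text
t 14.8 T [-152.98   -1.46   91.04] th 0.0238 draw 126.98 F [13.34  0.46 -2.13] res -2.3 w 0.093 dR2.5 [-1.06 -0.12 -1.61]
```

apply_moves:
  plan:
    - [0.006, -0.0026, 0, -0.3, -0.15, -0.7]
    - [0.0055, -0.0022, 0, -0.3, -0.1, -0.7]

```text
clock: 15.0
tcp_pos: [0.5813, 0.1326, 0.2703]
tcp_rot: [0.55, -0.533, -0.455, 0.455]
force: [-0.8, -12.7, -4.6]
width: 0.098
```

```bash
python3 -c "
from h import *
feel(4)"
```

```text
t 15.15 T [-152.82   -1.49   92.82] th 0.0378 draw 127.37 F [13.01  1.04 -4.37] res -0.16 w 0.1 dR2.5 [-1.04 -0.29 -1.65]
```

apply_moves:
  plan:
    - [0.005, -0.0016, 0, -0.3, -0.15, -0.7]
    - [0.0048, -0.0016, 0, -0.3, -0.15, -0.7]
    - [0.0048, -0.0016, 0, -0.3, -0.15, -0.7]

```text
clock: 15.45
tcp_pos: [0.5808, 0.1314, 0.2704]
tcp_rot: [0.55, -0.534, -0.455, 0.454]
force: [-1.4, -12.8, -4.1]
width: 0.1
```

```bash
python3 -c "
from h import *
feel(3)"
```

```text
t 15.55 T [-151.76   -1.48   92.98] th 0.0392 draw 126.37 F [12.67  1.21 -3.74] res -0.7 w 0.096 dR2.5 [-0.95 -0.39 -1.57]
```

apply_moves:
  plan:
    - [0.0045, -0.0016, 0, -0.3, -0.15, -0.7]
    - [0.0045, -0.0016, 0, -0.3, -0.15, -0.7]
    - [0.0045, -0.0016, 0, -0.3, -0.15, -0.6]

```text
clock: 15.85
tcp_pos: [0.5802, 0.1294, 0.2707]
tcp_rot: [0.55, -0.534, -0.455, 0.453]
force: [-0.8, -11.6, -4.0]
width: 0.102
```

```bash
python3 -c "
from h import *
feel(3)"
```

```text
t 15.95 T [-149.7    -1.47   93.26] th 0.0413 draw 124.4 F [11.91  1.35 -3.84] res -0.38 w 0.095 dR2.5 [-0.86 -0.47 -1.55]
```

apply_moves:
  plan:
    - [0.004, -0.0014, 0, -0.2, -0.2, -0.7]
    - [0.004, -0.0014, 0, -0.2, -0.2, -0.7]
    - [0.0042, -0.0014, 0, -0.2, -0.2, -0.6]
    - [0.0042, -0.0014, 0, -0.2, -0.2, -0.6]

```text
clock: 16.35
tcp_pos: [0.5798, 0.1255, 0.2708]
tcp_rot: [0.551, -0.533, -0.455, 0.453]
force: [-0.9, -12.0, -3.5]
width: 0.097
```

```bash
python3 -c "
from h import *
feel(3)"
```

```text
t 16.45 T [-146.01   -1.5    93.39] th 0.0424 draw 120.75 F [11.98  1.5  -3.53] res -0.72 w 0.099 dR2.5 [-0.96 -0.37 -1.47]
```

apply_moves:
  plan:
    - [0.0042, -0.0014, 0, -0.2, -0.2, -0.6]
    - [0.0042, -0.0014, 0, -0.2, -0.2, -0.6]
    - [0.0042, -0.0014, 0, -0.2, -0.2, -0.6]

```text
clock: 16.75
tcp_pos: [0.5797, 0.1233, 0.271]
tcp_rot: [0.55, -0.533, -0.455, 0.454]
force: [-0.1, -12.2, -3.2]
width: 0.096
```

```bash
python3 -c "
from h import *
feel(3)"
```

```text
t 16.85 T [-143.69   -1.48   93.6 ] th 0.044 draw 118.5 F [12.    1.56 -3.42] res -0.86 w 0.097 dR2.5 [-1.02 -0.31 -1.51]
```

apply_moves:
  plan:
    - [0.0042, -0.001, 0, -0.3, -0.2, -0.7]
    - [0.0042, -0.001, 0, -0.3, -0.2, -0.7]
    - [0.0042, -0.0011, 0, -0.3, -0.2, -0.7]

```text
clock: 17.15
tcp_pos: [0.579, 0.1215, 0.2702]
tcp_rot: [0.55, -0.532, -0.458, 0.452]
force: [-0.0, -10.5, -3.6]
width: 0.094
```

```bash
python3 -c "
from h import *
feel(3)"
```

```text
t 17.25 T [-142.69   -1.43   92.75] th 0.0373 draw 117.22 F [11.44  1.52 -3.46] res -0.55 w 0.095 dR2.5 [-0.88 -0.22 -1.23]
```

apply_moves:
  plan:
    - [0.0042, -0.0012, 0, -0.3, -0.2, -0.7]
    - [0.0042, -0.0012, 0, -0.3, -0.2, -0.7]

```text
clock: 17.45
tcp_pos: [0.5785, 0.1204, 0.2701]
tcp_rot: [0.551, -0.531, -0.459, 0.451]
force: [-0.7, -11.4, -3.8]
width: 0.097
```

```bash
python3 -c "
from h import *
feel(3)"
```

```text
t 17.55 T [-142.13   -1.42   92.68] th 0.0367 draw 116.64 F [11.1   0.85 -3.63] res -0.27 w 0.094 dR2.5 [-0.78 -0.16 -1.02]
```

apply_moves:
  plan:
    - [0.004, -0.0013, 0, -0.2, -0.1, -0.5]
    - [0.004, -0.0013, 0, -0.2, -0.1, -0.5]

```text
clock: 17.75
tcp_pos: [0.5782, 0.1189, 0.2704]
tcp_rot: [0.551, -0.532, -0.458, 0.452]
force: [0.2, -11.3, -2.9]
width: 0.095
```

```bash
python3 -c "
from h import *
feel(3)"
```

```text
t 17.85 T [-140.17   -1.48   92.94] th 0.0388 draw 114.77 F [11.29  1.51 -2.94] res -1.04 w 0.097 dR2.5 [-0.8  -0.3  -1.19]
```

apply_moves:
  plan:
    - [0.004, -0.0013, 0, -0.2, -0.1, -0.5]
    - [0.004, -0.0013, 0, -0.2, -0.1, -0.5]

```text
clock: 18.05
tcp_pos: [0.5781, 0.1177, 0.2707]
tcp_rot: [0.551, -0.533, -0.456, 0.452]
force: [-0.4, -11.5, -2.9]
width: 0.096
```

```bash
python3 -c "
from h import *
feel(3)"
```

```text
t 18.15 T [-138.49   -1.46   93.25] th 0.0412 draw 113.19 F [11.68  1.37 -3.16] res -0.98 w 0.099 dR2.5 [-0.82 -0.42 -1.35]
```

apply_moves:
  plan:
    - [0.0042, -0.001, 0, -0.2, -0.2, -0.6]
    - [0.0042, -0.001, 0, -0.2, -0.2, -0.6]

```text
clock: 18.35
tcp_pos: [0.578, 0.117, 0.2705]
tcp_rot: [0.55, -0.533, -0.457, 0.452]
force: [-0.4, -11.7, -4.0]
width: 0.098
```

```bash
python3 -c "
from h import *
feel(3)"
```

```text
t 18.45 T [-137.98   -1.43   93.04] th 0.0396 draw 112.61 F [11.72  1.46 -3.82] res -0.31 w 0.096 dR2.5 [-0.83 -0.34 -1.28]
```

apply_moves:
  plan:
    - [0.0042, -0.001, 0, -0.2, -0.2, -0.6]
    - [0.0042, -0.001, 0, -0.2, -0.2, -0.6]

```text
clock: 18.65
tcp_pos: [0.578, 0.1164, 0.2703]
tcp_rot: [0.551, -0.532, -0.458, 0.452]
force: [-0.4, -11.0, -2.6]
width: 0.097
```

```bash
python3 -c "
from h import *
feel(3)"
```

```text
t 18.75 T [-137.59   -1.43   92.88] th 0.0384 draw 112.16 F [11.09  1.39 -3.45] res -0.46 w 0.096 dR2.5 [-0.84 -0.26 -1.2 ]
```

apply_moves:
  plan:
    - [0.0036, -0.001, 0, -0.2, -0.2, -0.6]
    - [0.0036, -0.0011, 0, -0.2, -0.2, -0.6]

```text
clock: 18.95
tcp_pos: [0.5777, 0.1148, 0.2703]
tcp_rot: [0.551, -0.531, -0.458, 0.452]
force: [-0.6, -11.1, -2.9]
width: 0.098
```

```bash
python3 -c "
from h import *
feel(3)"
```

```text
t 19.05 T [-136.15   -1.45   92.87] th 0.0383 draw 110.72 F [11.13  1.02 -2.93] res -0.99 w 0.095 dR2.5 [-0.84 -0.18 -1.11]
```

apply_moves:
  plan:
    - [0.0036, -0.0011, 0, -0.2, -0.2, -0.6]
    - [0.0036, -0.0011, 0, -0.2, -0.2, -0.6]

```text
clock: 19.25
tcp_pos: [0.5774, 0.1131, 0.2705]
tcp_rot: [0.551, -0.531, -0.459, 0.452]
force: [-0.3, -10.6, -2.8]
width: 0.098
```

```bash
python3 -c "
from h import *
feel(3)"
```

```text
t 19.35 T [-134.79   -1.44   93.04] th 0.0396 draw 109.42 F [10.75  1.24 -3.1 ] res -0.72 w 0.092 dR2.5 [-0.84 -0.1  -1.  ]
```

apply_moves:
  plan:
    - [0.0036, -0.001, 0, -0.2, -0.2, -0.6]
    - [0.0036, -0.0011, 0, -0.2, -0.2, -0.6]

```text
clock: 19.55
tcp_pos: [0.5771, 0.1116, 0.2706]
tcp_rot: [0.551, -0.53, -0.46, 0.452]
force: [-0.7, -11.7, -2.7]
width: 0.093
```

```bash
python3 -c "
from h import *
feel(3)"
```

```text
t 19.65 T [-133.62   -1.43   93.16] th 0.0406 draw 108.29 F [11.61  1.31 -3.03] res -1.07 w 0.095 dR2.5 [-0.84 -0.03 -0.88]
```

apply_moves:
  plan:
    - [0.0036, -0.0008, 0, -0.2, -0.2, -0.5]
    - [0.0036, -0.0009, 0, -0.2, -0.2, -0.5]

```text
clock: 19.85
tcp_pos: [0.5768, 0.1102, 0.2704]
tcp_rot: [0.55, -0.53, -0.46, 0.452]
force: [-1.0, -11.4, -1.7]
width: 0.095
```

```bash
python3 -c "
from h import *
feel(3)"
```

```text
t 19.95 T [-132.08   -1.44   92.94] th 0.0388 draw 106.67 F [11.32  0.87 -2.51] res -1.48 w 0.098 dR2.5 [-0.83  0.05 -0.94]
```

apply_moves:
  plan:
    - [0.0036, -0.0009, 0, -0.2, -0.2, -0.5]
    - [0.0036, -0.0009, 0, -0.2, -0.2, -0.5]

```text
clock: 20.15
tcp_pos: [0.5766, 0.109, 0.2703]
tcp_rot: [0.55, -0.53, -0.461, 0.452]
force: [-0.3, -10.9, -3.0]
width: 0.099
```

```bash
python3 -c "
from h import *
feel(3)"
```

```text
t 20.25 T [-130.75   -1.44   92.85] th 0.0381 draw 105.32 F [11.12  1.45 -3.14] res -0.78 w 0.095 dR2.5 [-0.81  0.12 -0.97]
```

apply_moves:
  plan:
    - [0.0036, -0.001, 0, -0.2, -0.2, -0.5]
    - [0.0036, -0.001, 0, -0.2, -0.2, -0.5]

```text
clock: 20.45
tcp_pos: [0.5763, 0.1079, 0.2704]
tcp_rot: [0.549, -0.53, -0.461, 0.453]
force: [-1.2, -10.5, -3.1]
width: 0.097
```

```bash
python3 -c "
from h import *
feel(3)"
```

```text
t 20.55 T [-129.59   -1.43   92.99] th 0.0392 draw 104.2 F [10.66  0.61 -2.95] res -0.83 w 0.096 dR2.5 [-0.79  0.19 -0.99]
```

apply_moves:
  plan:
    - [0.0036, -0.0009, 0, -0.2, -0.1, -0.5]
    - [0.0036, -0.0009, 0, -0.2, -0.1, -0.5]

```text
clock: 20.75
tcp_pos: [0.5761, 0.107, 0.2704]
tcp_rot: [0.55, -0.53, -0.461, 0.452]
force: [-0.4, -10.7, -3.4]
width: 0.095
```

```bash
python3 -c "
from h import *
feel(3)"
```

```text
t 20.85 T [-128.7    -1.41   93.01] th 0.0394 draw 103.32 F [11.09  1.19 -3.13] res -0.8 w 0.098 dR2.5 [-0.76  0.09 -0.99]
```

apply_moves:
  plan:
    - [0.0036, -0.0009, 0, -0.2, -0.1, -0.5]
    - [0.0036, -0.0009, 0, -0.2, -0.1, -0.5]

```text
clock: 21.05
tcp_pos: [0.5759, 0.1067, 0.2705]
tcp_rot: [0.55, -0.531, -0.461, 0.451]
force: [0.3, -10.5, -2.9]
width: 0.098
```

```bash
python3 -c "
from h import *
feel(3)"
```

```text
t 21.15 T [-128.62   -1.41   93.1 ] th 0.0401 draw 103.27 F [10.13  1.34 -2.83] res -0.79 w 0.098 dR2.5 [-0.72  0.   -0.92]
```

apply_moves:
  plan:
    - [0.003, -0.0009, 0, -0.2, -0.1, -0.5]
    - [0.003, -0.0009, 0, -0.2, -0.1, -0.5]

```text
clock: 21.35
tcp_pos: [0.5756, 0.1062, 0.2707]
tcp_rot: [0.55, -0.531, -0.461, 0.45]
force: [0.1, -9.8, -2.6]
width: 0.096
```

```bash
python3 -c "
from h import *
feel(4)"
```

```text
t 21.5 T [-128.52   -1.41   93.3 ] th 0.0417 draw 103.23 F [ 9.35  1.52 -3.2 ] res -0.18 w 0.1 dR2.5 [-0.65 -0.03 -0.76]
```

apply_moves:
  plan:
    - [0.0058, -0.0008, 0, -0.2, -0.1, -0.6]
    - [0.0062, -0.0007, 0, -0.2, -0.1, -0.6]
    - [0.006, -0.0007, 0, -0.2, -0.1, -0.6]

```text
clock: 21.8
tcp_pos: [0.5764, 0.1106, 0.2702]
tcp_rot: [0.552, -0.531, -0.461, 0.449]
force: [-0.6, -12.3, -2.2]
width: 0.095
```

```bash
python3 -c "
from h import *
feel(4)"
```

```text
t 21.95 T [-133.64   -1.45   92.79] th 0.0376 draw 108.19 F [11.82  1.59 -2.65] res -1.49 w 0.096 dR2.5 [-0.65 -0.22 -0.62]
```

apply_moves:
  plan:
    - [0.0036, -0.0007, 0, -0.2, -0.1, -0.6]
    - [0.0036, -0.0007, 0, -0.2, -0.1, -0.6]
    - [0.0036, -0.0007, 0, -0.2, -0.1, -0.6]

```text
clock: 22.25
tcp_pos: [0.576, 0.1091, 0.2694]
tcp_rot: [0.553, -0.53, -0.462, 0.447]
force: [-0.4, -10.9, -2.2]
width: 0.097
```

```bash
python3 -c "
from h import *
feel(4)"
```

```text
t 22.4 T [-132.53   -1.45   92.02] th 0.0315 draw 106.83 F [10.59  1.56 -3.15] res -0.52 w 0.096 dR2.5 [-0.62 -0.36 -0.39]
```

apply_moves:
  plan:
    - [0.0034, -0.0007, 0, -0.2, -0.2, -0.4]
    - [0.0034, -0.0007, 0, -0.2, -0.2, -0.4]

```text
clock: 22.6
tcp_pos: [0.5757, 0.1077, 0.2689]
tcp_rot: [0.552, -0.531, -0.461, 0.448]
force: [0.1, -10.2, -2.2]
width: 0.096
```

```bash
python3 -c "
from h import *
feel(4)"
```

```text
t 22.75 T [-130.32   -1.45   91.48] th 0.0273 draw 104.45 F [10.86  0.81 -2.68] res -1.02 w 0.093 dR2.5 [-0.6  -0.25 -0.62]
```

apply_moves:
  plan:
    - [0.0047, -0.0007, 0, -0.2, -0.15, -0.5]
    - [0.0047, -0.0007, 0, -0.2, -0.15, -0.5]

```text
clock: 22.95
tcp_pos: [0.5757, 0.108, 0.2684]
tcp_rot: [0.551, -0.531, -0.461, 0.449]
force: [-1.0, -12.4, -2.5]
width: 0.096
```

```bash
python3 -c "
from h import *
feel(5)"
```

```text
t 23.15 T [-130.52   -1.45   90.96] th 0.0232 draw 104.49 F [11.6   1.56 -2.95] res -0.93 w 0.095 dR2.5 [-0.59 -0.26 -0.71]
```

apply_moves:
  plan:
    - [0.0047, -0.0007, 0, -0.2, -0.15, -0.5]
    - [0.0047, -0.0007, 0, -0.2, -0.15, -0.5]

```text
clock: 23.35
tcp_pos: [0.5758, 0.1084, 0.2681]
tcp_rot: [0.551, -0.532, -0.46, 0.449]
force: [-1.4, -12.0, -1.7]
width: 0.098
```

```bash
python3 -c "
from h import *
feel(5)"
```

```text
t 23.55 T [-130.58   -1.42   90.74] th 0.0214 draw 104.48 F [11.64  0.65 -1.64] res -2.23 w 0.096 dR2.5 [-0.59 -0.28 -0.82]
```

apply_moves:
  plan:
    - [0.0038, -0.0008, 0, -0.2, -0.15, -0.5]
    - [0.0036, -0.0008, 0, -0.2, -0.15, -0.5]
    - [0.0034, -0.0008, 0, -0.2, -0.15, -0.5]

```text
clock: 23.85
tcp_pos: [0.5755, 0.1074, 0.2683]
tcp_rot: [0.551, -0.532, -0.461, 0.449]
force: [-1.1, -10.7, -3.6]
width: 0.093
```

```bash
python3 -c "
from h import *
feel(4)"
```

```text
t 24.0 T [-129.51   -1.41   90.85] th 0.0223 draw 103.45 F [10.6   1.22 -2.68] res -0.89 w 0.096 dR2.5 [-0.53 -0.25 -0.8 ]
```

apply_moves:
  plan:
    - [0.003, -0.0006, 0, -0.2, -0.1, -0.5]
    - [0.0028, -0.0006, 0, -0.2, -0.1, -0.4]
    - [0.0026, -0.0006, 0, -0.15, -0.1, -0.4]

```text
clock: 24.3
tcp_pos: [0.5751, 0.1067, 0.2683]
tcp_rot: [0.551, -0.532, -0.462, 0.448]
force: [0.1, -8.7, -3.1]
width: 0.097
```

```bash
python3 -c "
from h import *
feel(4)"
```

```text
t 24.45 T [-129.27   -1.43   90.85] th 0.0224 draw 103.2 F [ 9.1   1.16 -2.64] res -0.47 w 0.1 dR2.5 [-0.44 -0.26 -0.67]
```

apply_moves:
  plan:
    - [0.0024, -0.0004, 0, -0.15, -0.1, -0.4]
    - [0.0021, -0.0004, 0, -0.15, -0.1, -0.4]
    - [0.0018, -0.0004, 0, -0.1, -0.1, -0.3]

```text
clock: 24.75
tcp_pos: [0.5748, 0.1062, 0.2682]
tcp_rot: [0.551, -0.531, -0.463, 0.447]
force: [0.1, -7.8, -1.9]
width: 0.094
```

```bash
python3 -c "
from h import *
feel(4)"
```

```text
t 24.9 T [-129.22   -1.44   90.87] th 0.0225 draw 103.16 F [ 7.19  1.16 -1.84] res -0.69 w 0.098 dR2.5 [-0.38 -0.17 -0.5 ]
```

Fading with no motion. Keep easing.

apply_moves:
  plan:
    - [0.0015, -0.0003, 0, -0.1, -0.1, -0.3]
    - [0.0012, -0.0003, 0, -0.1, -0.1, -0.2]
    - [0.001, -0.0002, 0, -0.1, -0.1, -0.2]

```text
clock: 25.2
tcp_pos: [0.5745, 0.106, 0.2682]
tcp_rot: [0.55, -0.531, -0.464, 0.447]
force: [1.2, -6.9, -2.3]
width: 0.1
```

```bash
python3 -c "
from h import *
feel(4)"
```

```text
t 25.35 T [-129.19   -1.43   90.86] th 0.0224 draw 103.13 F [ 6.19  1.3  -2.38] res 0.16 w 0.097 dR2.5 [-0.31  0.01 -0.43]
```

apply_moves:
  plan:
    - [0.0008, -0.0002, 0, 0, 0, -0.1]
    - [0.0006, -0.0002, 0, 0, 0, -0.1]
    - [0.0004, -0.0001, 0, 0, 0, 0]
    - [0.0002, -0.0001, 0, 0, 0, 0]

```text
clock: 25.75
tcp_pos: [0.5748, 0.1065, 0.2683]
tcp_rot: [0.55, -0.531, -0.463, 0.448]
force: [1.6, -4.2, -2.6]
width: 0.097
```

```bash
python3 -c "
from h import *
feel(4)"
```

```text
t 25.9 T [-129.14   -1.45   90.91] th 0.0228 draw 103.1 F [ 4.81  1.9  -2.46] res 0.66 w 0.098 dR2.5 [-0.37 -0.   -0.61]
```

apply_moves:
  plan:
    - [-0.0002, 0.0001, 0, 0, 0, 0.1]
    - [-0.0004, 0.0001, 0, 0, 0, 0.1]
    - [-0.0006, 0.0001, 0, 0, 0, 0.1]

```text
clock: 26.2
tcp_pos: [0.5747, 0.107, 0.2683]
tcp_rot: [0.548, -0.532, -0.463, 0.45]
force: [0.3, -2.4, -2.1]
width: 0.093
```

```bash
python3 -c "
from h import *
feel(4)"
```

```text
t 26.35 T [-129.08   -1.44   90.9 ] th 0.0227 draw 103.03 F [ 2.54  1.75 -2.08] res 0.97 w 0.098 dR2.5 [-0.33  0.08 -0.79]
```

apply_moves:
  plan:
    - [-0.0007, 0.0002, 0, 0, 0, 0.1]
    - [-0.0008, 0.0002, 0, 0, 0, 0.1]
    - [-0.0008, 0.0002, 0, 0, 0, 0.1]

```text
clock: 26.65
tcp_pos: [0.5746, 0.1072, 0.2683]
tcp_rot: [0.547, -0.532, -0.464, 0.45]
force: [1.4, -0.8, -1.9]
width: 0.097
```

```bash
python3 -c "
from h import *
feel(4)"
```

```text
t 26.8 T [-129.04   -1.41   90.88] th 0.0226 draw 102.99 F [-0.11  1.37 -0.83] res 0.54 w 0.094 dR2.5 [-0.25  0.19 -0.85]
```

apply_moves:
  plan:
    - [-0.0003, 0.0003, 0, 0, 0, 0]
    - [-0.0001, 0.0003, 0, 0, 0, 0]
    - [0, 0.0003, 0, 0, 0, 0]

```text
clock: 27.1
tcp_pos: [0.5745, 0.1071, 0.2682]
tcp_rot: [0.547, -0.532, -0.464, 0.45]
force: [1.4, -1.9, 1.6]
width: 0.099
```

```bash
python3 -c "
from h import *
feel(4)"
```

```text
t 27.25 T [-129.08   -1.37   90.73] th 0.0214 draw 102.98 F [1.5  0.72 1.9 ] res -2.69 w 0.095 dR2.5 [-0.23  0.21 -0.81]
```

apply_moves:
  plan:
    - [-0.0003, -0.0003, 0, 0, 0, 0]
    - [0, 0, 0, 0, 0, 0]

```text
clock: 27.45
tcp_pos: [0.5744, 0.107, 0.2682]
tcp_rot: [0.547, -0.532, -0.464, 0.45]
force: [0.3, -1.1, -0.2]
width: 0.093
```

```bash
python3 -c "
from h import *
feel(4)"
```

```text
t 27.6 T [-129.05   -1.41   90.8 ] th 0.022 draw 102.97 F [0.27 0.47 0.03] res -0.44 w 0.096 dR2.5 [-0.23  0.22 -0.79]
```

Hand is force-free, hook at its resting height. Let go.

apply_moves:
  plan:
    - [0, 0, 0, 0, 0, 0]
    - [0, 0, 0, 0, 0, 0]
    - [0, 0, 0, 0, 0, 0]
    - [0, 0, 0, 0, 0, 0]
  hand: 35

```text
clock: 28.0
tcp_pos: [0.5735, 0.1083, 0.2678]
tcp_rot: [0.548, -0.53, -0.464, 0.45]
force: [0.2, 0.4, -0.2]
width: 0.343
```

```bash
python3 -c "
from h import *
feel(2)"
```

```text
t 28.05 T [-130.4    -3.15   90.37] th 0.0185 draw 104.19 F [-0.31  0.51  0.12] res -0.36 w 0.345 dR2.5 [-0.43  0.28 -0.71]
```

apply_moves:
  plan:
    - [0, -0.005, 0, 0, 0, 0]
    - [0, -0.01, 0, 0, 0, 0]
    - [0, -0.015, 0, 0, 0, 0]
    - [0, -0.015, 0, 0, 0, 0]
    - [0, -0.015, 0, 0, 0, 0]
    - [0, 0, 0, 0, 0, 0]

```text
clock: 28.65
tcp_pos: [0.5737, 0.1064, 0.333]
tcp_rot: [0.548, -0.53, -0.464, 0.45]
force: [0.5, 0.1, -0.3]
width: 0.35
```

```bash
python3 - <<'E'
from h import *
p=ctrl.snapshot("scene"); a=p["pixels"][175:295,200:360]
cv2.imwrite("pics/s3.png",cv2.resize(a,(800,600),interpolation=cv2.INTER_CUBIC))
# pin push: fingers closed, centre beyond +y side of pin: finger half width 7.5, pin rad 6
rep([.097,.112,.14],tilt=0); rep([.097,.112,.0715],tilt=0)
E
```

```text
t 28.7 graspL mm [-128.17   -3.02  164.99] F_L [ 0.25 -0.09 -0.76] w 0.345 dR deg [-0.46  0.29  1.79]
shift in goal tool axes mm [-219.9   24.9 -113.7]  in present axes [-221.2   17.1 -112.7]
t 28.7 graspL mm [-128.17   -3.02  164.99] F_L [ 0.25 -0.09 -0.76] w 0.345 dR deg [-0.46  0.29  1.79]
shift in goal tool axes mm [-219.9   93.4 -113.7]  in present axes [-223.3   85.6 -113.2]
```

View pics/s3.png

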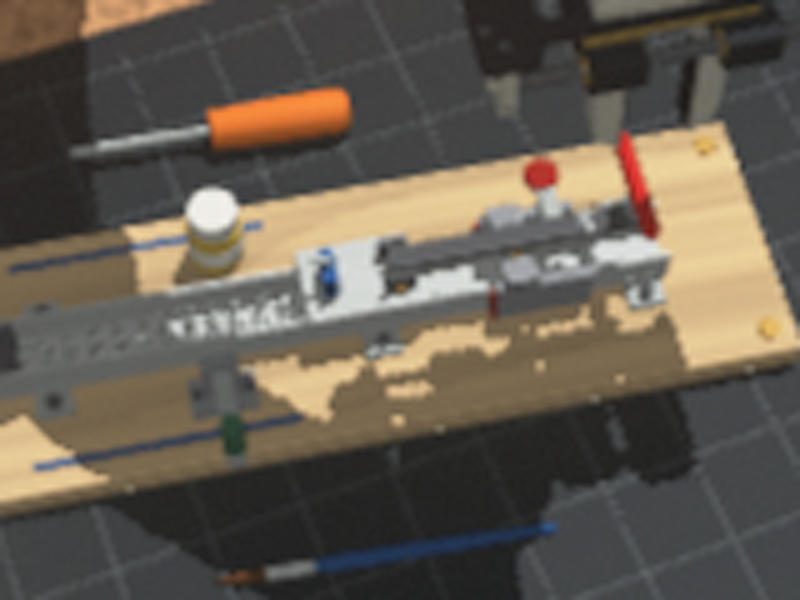

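apply_moves:
  plan:
    - [-0.03, 0, -0.016, -0.2, 0.1, 0.6]
    - [-0.036, 0, -0.019, -0.2, 0.1, 0.6]
    - [-0.036, 0, -0.019, 0, 0, 0.5]
    - [-0.036, 0, -0.019, 0, 0, 0]
    - [-0.036, 0, -0.019, 0, 0, 0]
    - [-0.025, 0, -0.013, 0, 0, 0]
    - [-0.01, 0, -0.005, 0, 0, 0]
    - [0, 0, 0, 0, 0, 0]
  hand: 0

```text
clock: 29.5
tcp_pos: [0.6485, -0.122, 0.3225]
tcp_rot: [0.542, -0.535, -0.456, 0.461]
force: [0.4, 0.5, 0.2]
width: 0.004
```

```bash
python3 - <<'E'
from h import *
rep([.097,.112,.0715],tilt=0)
E
```

```text
t 29.5 graspL mm [ 89.2  108.89 155.53] F_L [-0.56  0.28  0.16] w 0.004 dR deg [-0.68  0.54  0.12]
shift in goal tool axes mm [-7.5 84.  -1.1]  in present axes [-7.7 84.  -2.1]
```

apply_moves:
  plan:
    - [-0.003, 0.012, -0.002, -0.3, 0.3, 0]
    - [-0.003, 0.015, -0.001, -0.3, 0.2, 0]
    - [-0.001, 0.015, 0, 0, 0, 0]
    - [0, 0.014, 0, 0, 0, 0]
    - [0, 0.01, 0, 0, 0, 0]
    - [0, 0.004, 0, 0, 0, 0]
    - [0, 0, 0, 0, 0, 0]

```text
clock: 30.2
tcp_pos: [0.6489, -0.1161, 0.2455]
tcp_rot: [0.542, -0.533, -0.461, 0.459]
force: [0.1, -0.6, -0.3]
width: 0.005
```

```bash
python3 - <<'E'
from h import *
p=ctrl.snapshot("scene")
m=ctrl.mark_of(p,"bolt_pin"); print([(np.round(x["at"],1),round(x["p"],2)) for x in m[:3]], [RL.T@(atz(p,x["at"],.075)-O) for x in m[:3]])
a=p["pixels"][190:310,190:350]
cv2.imwrite("pics/s4.png",cv2.resize(a,(800,600),interpolation=cv2.INTER_CUBIC))
rep([.097,.112,.0715],tilt=0)
E
```

```text
[] []
t 30.3 graspL mm [ 82.16 109.77  79.51] F_L [-0.53 -0.15  0.13] w 0.004 dR deg [-0.31  0.83  0.63]
shift in goal tool axes mm [-13.    8.   -1.3]  in present axes [-13.1   7.8  -1.2]
```

View pics/s4.png

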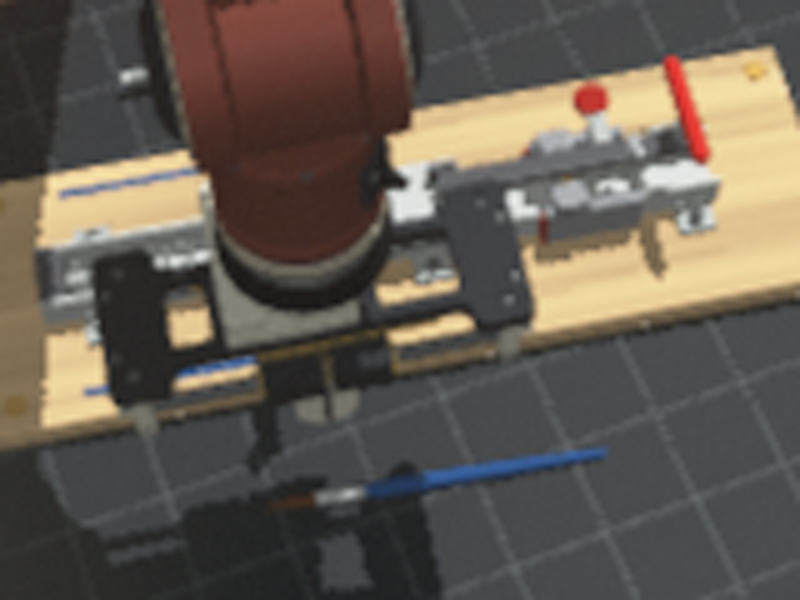

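apply_moves:
  plan:
    - [-0.006, 0.002, 0, 0, 0.4, 0.3]
    - [-0.005, 0.003, 0, 0, 0.4, 0.3]
    - [-0.002, 0.001, 0, 0, 0, 0]
    - [0, 0, 0, 0, 0, 0]
    - [0, 0, 0, 0, 0, 0]

```text
clock: 30.8
tcp_pos: [0.6476, -0.132, 0.2424]
tcp_rot: [-0.541, 0.541, 0.455, -0.456]
force: [0.5, 0.2, -0.5]
width: 0.008
```

```bash
python3 - <<'E'
from h import *
rep([.097,.112,.0725],tilt=0)
E
```

```text
t 30.8 graspL mm [ 99.76 111.59  75.36] F_L [-0.31  0.43 -0.55] w 0.008 dR deg [-0.03 -0.15 -0.09]
shift in goal tool axes mm [ 2.5  2.9 -0.3]  in present axes [ 2.5  2.9 -0.3]
```

apply_moves:
  plan:
    - [0.001, 0.0015, 0.003, 0, 0, 0]
    - [0.001, 0.0012, 0.004, 0, 0, 0]
    - [0, 0, 0.004, 0, 0, 0]
    - [0, 0, 0.004, 0, 0, 0]
    - [0, 0, 0.004, 0, 0, 0]
    - [0, 0, 0.003, 0, 0, 0]

```text
clock: 31.4
tcp_pos: [0.6257, -0.1256, 0.2399]
tcp_rot: [-0.539, 0.542, 0.456, -0.455]
force: [1.5, -0.1, -1.5]
width: 0.005
```

```bash
python3 - <<'E'
from h import *
rep([.097,.0715,.0725],tilt=0)
E
```

```text
t 31.4 graspL mm [97.13 89.7  72.88] F_L [-0.1   1.47 -1.53] w 0.005 dR deg [ 0.25 -0.11 -0.08]
shift in goal tool axes mm [-0.1  0.4 17.5]  in present axes [-0.1  0.3 17.5]
```

apply_moves:
  plan:
    - [0, 0, 0.003, 0, 0, 0]
    - [0, 0, 0.003, 0, 0, 0]
    - [0, 0, 0.003, 0, 0, 0]
    - [0, 0, 0.003, 0, 0, 0]
    - [0, 0, 0.002, 0, 0, 0]

```text
clock: 31.9
tcp_pos: [0.6111, -0.1232, 0.2401]
tcp_rot: [-0.539, 0.543, 0.457, -0.454]
force: [1.9, -0.6, -1.0]
width: 0.002
```

```bash
python3 - <<'E'
from h import *
rep([.097,.0715,.0725],tilt=0)
E
```

```text
t 31.9 graspL mm [97.2  75.37 73.12] F_L [ 0.3   2.01 -1.02] w 0.002 dR deg [ 0.39 -0.11 -0.08]
shift in goal tool axes mm [-0.   0.6  2.7]  in present axes [-0.   0.6  2.7]
```

apply_moves:
  plan:
    - [0, 0, 0.0025, 0, 0, 0]
    - [0, 0, 0.0025, 0, 0, 0]
    - [0, 0, 0.0025, 0, 0, 0]

```text
clock: 32.2
tcp_pos: [0.6054, -0.1222, 0.2406]
tcp_rot: [-0.536, 0.546, 0.459, -0.452]
force: [7.3, -2.0, -4.5]
width: 0.006
```

```bash
python3 - <<'E'
from h import *
rep([.097,.0715,.0725],tilt=0)
E
```

```text
t 32.2 graspL mm [97.21 71.14 73.67] F_L [ 0.78  7.55 -4.48] w 0.006 dR deg [ 0.93 -0.11 -0.08]
shift in goal tool axes mm [-0.   1.1 -3.1]  in present axes [-0.   1.2 -3.1]
```

apply_moves:
  plan:
    - [0, 0, 0.0025, 0, 0, 0]
    - [0, 0, 0.0025, 0, 0, 0]

```text
clock: 32.4
tcp_pos: [0.6033, -0.1219, 0.2414]
tcp_rot: [-0.533, 0.549, 0.462, -0.449]
force: [5.5, -2.1, -3.6]
width: 0.008
```

```bash
python3 - <<'E'
from h import *
rep([.097,.0715,.0725],tilt=0)
E
```

```text
t 32.4 graspL mm [97.3  71.05 74.47] F_L [ 1.14  5.81 -3.61] w 0.008 dR deg [ 1.64 -0.1  -0.09]
shift in goal tool axes mm [ 0.   1.9 -5.2]  in present axes [ 0.1  2.  -5.2]
```

apply_moves:
  plan:
    - [0, 0, -0.006, 0.5, 0, 0]
    - [0, 0, -0.01, 0.5, 0, 0]
    - [0, 0, -0.012, 0, 0, 0]
    - [0, -0.01, -0.012, 0, 0, 0]
    - [0, -0.04, -0.005, 0, 0, 0]
    - [0, -0.04, 0, 0, 0, 0]
    - [0, -0.04, -0.01, 0, 0, 0]
    - [0, -0.03, -0.02, 0, 0, 0]

```text
clock: 33.2
tcp_pos: [0.6742, -0.1332, 0.3984]
tcp_rot: [0.55, -0.531, -0.448, 0.464]
force: [1.1, 0.5, -0.1]
width: 0.003
```

apply_moves:
  plan:
    - [0.045, 0, 0, 0, 0, 0]
    - [0.045, 0, 0, 0, 0, 0]
    - [0.045, 0, 0, 0, 0, 0]
    - [0.045, 0, 0, 0, 0, 0]
    - [0.045, 0, 0, 0, 0, 0]
    - [0.045, 0, 0, 0, 0, 0]
    - [0.03, 0, 0, 0, 0, 0]
    - [0, 0, 0, 0, 0, 0]

```text
clock: 34.0
tcp_pos: [0.7262, 0.1695, 0.4001]
tcp_rot: [0.555, -0.53, -0.44, 0.467]
force: [-0.3, 0.5, 0.2]
width: 0.011
```

```bash
python3 - <<'E'
from h import *
rep()
o=[]
for n in ("scene","top"):
    p=ctrl.snapshot(n)
    for t in ("bolt_pin","t_handle"):
        m=ctrl.mark_of(p,t); print(n,t,[(np.round(x["at"],1),round(x["p"],2),np.round(RL.T@(atz(p,x["at"],.075 if t[0]=='b' else .0905)-O),4)) for x in m[:2]])
    a=p["pixels"]; a=a[180:320,190:323] if n=="scene" else a[140:280,247:380]
    o.append(cv2.resize(a,(400,420),interpolation=cv2.INTER_CUBIC))
cv2.imwrite("pics/f.png",np.hstack(o))
E
```

```text
t 34.0 graspL mm [-209.74  129.71  233.31] F_L [-0.46 -0.43  0.17] w 0.011 dR deg [-2.95 -0.58 -3.42]
scene bolt_pin [(array([242.6, 245.2]), 0.6, array([0.099 , 0.0432, 0.075 ]))]
scene t_handle [(array([327.6, 211.4]), 0.56, array([-0.1322, -0.0015,  0.0905]))]
top bolt_pin [(array([324.7, 193.3]), 0.47, array([0.0992, 0.0529, 0.075 ]))]
top t_handle [(array([256. , 192.9]), 0.46, array([-0.13  ,  0.0064,  0.0905]))]
```

View pics/f.png

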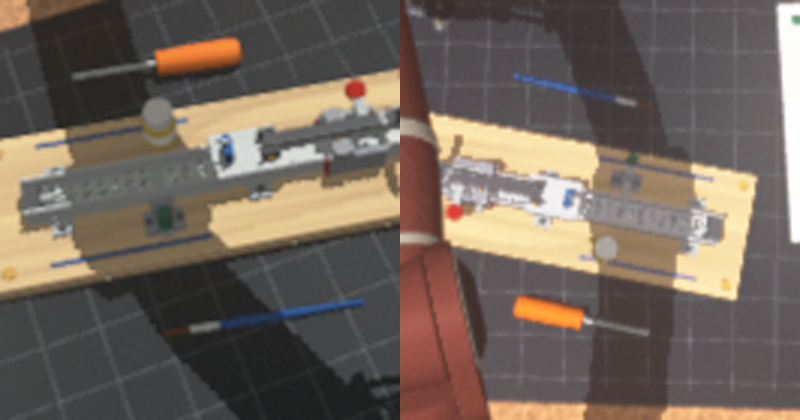

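```bash
python3 -c "
from h import *
p=ctrl.snapshot('top'); print(RL.T@(atz(p,(247+632/3.008,140+157/3.),.075)-O)); print(ctrl.sign_off())"
```

```text
[0.5411 0.1438 0.075 ]
the job is handed in; nothing more can be done
None
```

The launcher is cocked, the safety pin is home, and I handed the job in at about 34 s of the 72 s allowed.

- **Draw:** I gripped the T-handle, lifted the hook to about 0.13–0.15 rad and drew the shuttle to about 127 mm. The lift dipped briefly to an estimated 0.122 rad near 56 and 125 mm of draw. Neither reading was over the nose, and the pull stayed on the spring's curve.
- **Catch:** I felt the nose's height twice, with 1–2 N at the handle. The tooth met its rear face at about 103 mm of draw.
- **Loading the catch:** With the bar resting at about 0.022 rad, I eased the pull from about 11 N to 0. The shuttle moved less than 0.3 mm while I did this. While settling the bar I pressed down with about 1.9 N at the handle for a moment, against its limit of about 3 N. I then took that off and opened the hand with no force on it.
- **Safety:** Closed fingers pushed the green pin until it stopped at 6–7.5 N. The finger position there puts the pin at launcher y of about 58 mm, which is fully home.

**Last checks:** The final pictures show the shuttle still cocked, the bolt across the rail in front of it, and the screwdriver, brush and yellow jar where they were. I did not check the other items again after the first pictures.

**Checks that disagreed or failed:**
- The network put the pin top at y 43 mm in one view and 53 mm in the other, against about 58 mm from contact. I trusted the contact.
- My last calculation of the pin's position used a wrong pixel column, so that number means nothing.

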